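# Hang the press roller in its sprung side hooks

## Task

Take the rubber roller from its wooden cradle and hang it by its axle in the two blue side-opening hooks of the stand: go in sideways through the open mouths, press the axle back against the orange sprung shoes, and slide it down behind the lips until both ends are fully home, keeping hold of it until then. Be gentle with the hooks (a push of about 20 N is the most they should ever feel), leave the roller centred between them, let go and move clear, and leave everything else on the bench alone.

Things in the scene. Friction and masses are not known exactly. Their poses are not given: they have to be found in the camera images.
- roller: Dark rubber roller, 52 mm diameter, 100 mm long, 0.32 to 0.52 kg, on a steel axle of 12 mm diameter that sticks out 50 mm at each end (200 mm over all). Origin at its centre, on the axle; y along the axle; the ends are alike and it may be turned about its axle. Grip it across its diameter, midway along, from above at axle height.
- axle_a (a point): Point on the roller's axle, 75 mm from the roller's centre (towards its -y), about where the axle lies in a hook.
- axle_b (a point): The same at the other end (towards +y), 75 mm from the roller's centre.
- cradle: Fixed wooden cradle, base 70 x 200 mm, 8 mm thick, with two notched posts at y = +85 and -85 mm (14 mm thick along y, 51 mm tall) holding the axle 45 mm above the bench; notches 16 mm wide, 12 mm deep, open upwards. Origin at the centre of the underside, y along the axle.
- stand: Fixed steel stand; origin on the bench, base x -50 to +115 mm, 210 mm wide, 18 mm thick. Two blue hook plates, 10 mm thick, at y = +75 and -75 mm, nothing between them above 45 mm. Mouths open to its -x: the roller enters along +x, axle parallel to y. Both hooks together are clamped s = 0 to 60 mm further along +x, different each time and NOT measured: find s by feel or by eye.
- mouth (a point): Point midway between the two hook mouths, fixed on the stand (x = -18 mm, 139 mm above the bench), axes as the stand: the front of the mouths if s = 0. Each mouth is a gap 26 mm high, from the lip's top at 126 mm to the underside of the overhang at 152 mm (its top is at 164 mm). Lip and overhang both begin here (+s); the overhang runs back to the post.
- throat (a point): Point on the stand midway between the throats: where the axle's centre ends if s = 0 (stand x = 0, 110 mm above the bench), axes as the stand; truly s (0 to 60 mm) further along +x. In stand x, each plus s: lip -18 to -6 mm, throat floor (104 mm high) behind it, back post from +24 to +40 mm.
- shoe (a point): Point on the stand midway between the faces of the two orange shoes at rest if s = 0 (stand x = +2 mm); truly +s. The faces (106 to 151 mm high) are 8 mm behind the lips. Both yield up to 9 mm to +x: together 2 N plus 0.5 N per mm, then a hard stop. Push 4 mm (4 N) to clear the lips; 5 to 6 N gives room. They then squeeze the axle to the lips: weight alone may not bring it down, push it home.
- mug: Bystander: white mug, 80 mm across, 90 mm tall. Leave alone.
- driver: Bystander: screwdriver lying flat. Leave alone.
- core: Bystander: empty cardboard tube core, 82 mm across, 50 mm tall, standing. Leave alone.
- bottle: Bystander: white plastic bottle, 60 mm across, 170 mm tall. Leave alone.
- carton: Bystander: small cardboard carton 120 x 90 x 70 mm. Leave alone.
- plate: Bystander: round dark steel weight, 110 mm across, 22 mm thick. Leave alone.
- wrench: Bystander: wrench lying flat. Leave alone.
Not all that is in view belongs to the job. Leave any pink look-alike of the roller alone.

How it is judged (in metres and radians):
On the way, in this order (a step that is already met when the one before it is completed fails the run):
1. the roller is lifted clear of its cradle (height (world z) of roller above 0.08 m and contact force between the fingers and roller above 1 N), for 0.1 s.
2. both axle ends are in the hook mouths at the level of the gap (centres 124 to 154 mm high), touching the hooks or shoes (z of axle_a in the frame of stand between 0.124 and 0.154 m and z of axle_b in the frame of stand between 0.124 and 0.154 m and x of roller in the frame of stand above -0.02 m and contact force between roller and stand above 2 N), for 0.05 s.
3. both axle ends are fully down in the throats (centres within 3 mm of 110 mm) while the roller is still held (z of axle_a in the frame of stand between 0.105 and 0.113 m and z of axle_b in the frame of stand between 0.105 and 0.113 m and x of axle_a in the frame of stand between -0.005 and 0.066 m and x of axle_b in the frame of stand between -0.005 and 0.066 m and y of roller in the frame of stand between -0.015 and 0.015 m and contact force between the fingers and roller above 1 N), for 0.2 s.
At the end, for the whole second after the job is handed in: Both axle ends rest on the throat floors behind the lips (axle centre at each hook less than 113 mm above the bench), the roller's centre within 15 mm of midway between the hooks, at rest and borne by the stand (z of axle_a in the frame of stand between 0.105 and 0.113 m and z of axle_b in the frame of stand between 0.105 and 0.113 m and x of axle_a in the frame of stand between -0.005 and 0.066 m and x of axle_b in the frame of stand between -0.005 and 0.066 m and y of roller in the frame of stand between -0.015 and 0.015 m and linear speed of roller below 0.02 m/s and contact force between roller and stand above 1 N); the robot touches nothing.
It fails at once if the roller bears on the hooks and shoes with more than 35 N in all (push, weight and squeeze of the shoes added up) (contact force between roller and stand above 35 N).
It fails at once if a bystander is moved more than 20 mm (distance of any of mug, driver, core, bottle, carton, plate, wrench from where it was at the start of the episode above 0.02 m).
It also fails if it takes over 54 s, if anything falls off the work surface, if the arm or the gripper's body presses on something with over 40 N, if the wrist force passes 120 N, or if a joint passes its speed limit or range.

## Robot

A 6-joint arm with a two-finger parallel gripper is mounted at the origin on the work surface. World frame = base frame: x ahead of the robot, y to its left, z up, the work surface at z = 0. Lengths are in mm, angles in rad, forces in N, time in s.
With the tool pointing down it reaches from about 350 to 975 mm from the base axis. Payload 7.1 kg.
Tool frame: the origin (TCP) lies at the very end of the fingers, on their centre line; the grasp point (between the pads) lies 19 mm behind it (ctrl.tcp_to_grasp is the distance from the TCP to the grasp point, in mm); z points along the fingers, x is the direction in which the jaws open and shut, and the axes are right-handed (so a half turn about z gives the same grasp; the last joint's range is limited). The gripper opens to 88 mm and grips with 3 to 60 N. Pads are 20 mm wide; open, the fingers measure 115 mm over their backs; the gripper's body (75 mm by 178 mm) begins 61 mm behind the grasp point.
Start: joints at [1.097, 0.423, 1.63, -0, 1.089, -0.019], TCP at [274.519, 561.466, 222.675] pointing down, gripper open.
Joint ranges: [-3, 3], [-0.9, 2.11], [0.09, 2.58], [-1.31, 4.45], [0.11, 2.69], [-2.54, 2.54]. Speed limits (rad/s): [2.39, 2.39, 3.01, 3.14, 3.14, 3.14].

## Interface

Orientations are given as a rotation vector (axis times angle).
In Python, from workcell import get_obs, viewer, ctrl, masks_of gives the robot as it stands. The module is installed in compiled form; this text tells all that it offers.
- The arm moves only by the shell command python3 -m inch 'ROWS'. ROWS is JSON, a list of rows, each an object of numbers: "tx", "ty", "tz": the shift along the tool's x, y, z in cm; "ax", "ay", "az": the turn, a rotation vector about the tool's x, y, z in degrees; "jaw": the opening, from 0 (shut) to 1 (fully open). In form: [{"tx": .., "ty": .., "tz": .., "ax": .., "ay": .., "az": .., "jaw": ..}, ...]. A call has 1 to 12 rows; each row shifts and turns the commanded pose from where the row before left it, along the tool's axes as they then stand; what a row does not reach is not made up. A row lasts 1/8 s, in which the tool goes at most 62.5 mm and 10.7 degrees, less where a joint would pass 70% of its speed; a pose out of reach is approached as far as the arm can. A call is refused whole if a number of a shift passes 6.25 or a number of a turn 10.7, either way. A call with a gripper value outside its range is refused whole. The fingers move at their own pace and stop on an object; the grip force is fixed at half the most. Time passes only in rows, so rows that do not move let the fingers close. It gives the time, the measured TCP pose, the force and the opening at its end, in the units of the state.
- get_obs(): the state, without advancing time (a new reading comes with each control period).
- viewer.get_image(name): name is "side" or "top" or "wrist"; returns (picture, depth): 384x512x3 uint8, red, green, blue; 384x512 float32, mm along the optical axis (not along the pixel's ray), 0 where there is no reading.
- viewer.get_calibration(name): a dict with "fx", "fy", "cx", "cy" (pixels), "distortion" ([k1, k2, p1, p2, k3] as OpenCV has them; the pictures are not rectified), "rvec" (rotation vector, rad) and "tvec" (3), from world to camera coordinates, as OpenCV has them. Camera axes: x right, y down, z forward; pixel columns grow to the right and rows downward; lengths in mm; the calibration is good to about 2 mm. A picture is of the moment at which its call begins: read the wrist's pose just before it. get_calibration takes no time and is no camera call; for the wrist camera it gives the pose at the moment of the call.
- ctrl.close_job(): hands the job in, once; it reports no verdict.
Trained networks look in the newest picture that a camera, given by its name, has taken for a name from the list of things; names that differ only in an ending like _2 or _b are one class to them, and where a whole thing is asked for, a point or a joint stands for the part that bears it (a point fixed in the world has none). Each returns a list of dicts, best first, with "score" (0 to 1); they miss things now and then, are a little off and sometimes report something else, mostly with a low value. They report only what shows in the picture. A call takes as long as a camera call. They do not tell look-alikes from the thing itself.
- masks_of(camera, thing): "pixels" (384x512 bool, what is visible of it) and "location" ([column, row] in pixels, amid what is visible of it).
The state is a dict: "t": time; "qpos": joint angles; "qvel": joint speeds; "joint_torque": joint torques, N m; "ee_pos": TCP position; "orientation": TCP orientation; "ft_force": force on the tool from outside, world axes, zero at the start; "moment": the same for the moment, N m; "width": finger opening in mm.
Only numpy, scipy, OpenCV 4.12 (cv2) and the standard library are available. Lean on these libraries where they do the work, as an engineer would, in place of code of your own. Each camera call takes 0.05 s, during which the arm holds its last target. There are 200 camera calls.

## Working session

There is one attempt and no reset: what is moved stays moved. The work goes in short steps, Python scripts to look and compute and a shell command to move; the robot and the scene stay as the last step left them, time stands still between calls to the robot, and variables do not carry over. Pictures are saved under pics/ and viewed, about 8 in all and at most 12, crops included, and the job is handed in when it is done.

```bash
mkdir -p pics; cat > h.py <<'E'
import numpy as np, cv2
from workcell import get_obs, viewer, ctrl, masks_of
def cloud(name, img=None):
    c=viewer.get_calibration(name); rgb,d=viewer.get_image(name)
    K=np.array([[c['fx'],0,c['cx']],[0,c['fy'],c['cy']],[0,0,1.]]); D=np.array(c['distortion'],float)
    v,u=np.mgrid[0:384,0:512]
    n=cv2.undistortPoints(np.stack([u.ravel(),v.ravel()],1).astype(np.float64)[:,None],K,D).reshape(384,512,2)
    P=np.dstack([n*d[...,None],d]).astype(float)
    R=cv2.Rodrigues(np.array(c['rvec'],float))[0]; t=np.array(c['tvec'],float).ravel()
    W=(P-t)@R
    W[d==0]=np.nan
    return rgb,d,W
def save(rgb,f): cv2.imwrite('pics/'+f,rgb[...,::-1])
E
python3 - <<'E'
from h import *
o=get_obs(); print(o['t'],o['ee_pos'],o['orientation'],o['ft_force'],o['width'])
ims=[]
for n in ('top','side'):
    rgb,d,W=cloud(n); np.save(n+'W.npy',W); np.save(n+'rgb.npy',rgb); save(rgb,n+'.png')
    for th in ('roller','stand','cradle'):
        for m in masks_of(n,th)[:3]:
            p=W[m['pixels']]; p=p[~np.isnan(p[:,0])]
            print(n,th,round(m['score'],2),np.round(m['location']),len(p),np.round(np.nanmedian(p,0)) if len(p) else '', np.round(np.percentile(p,[2,98],axis=0)).tolist() if len(p) else '')
E
```

```text
0.0 [274.26705966 560.99120071 221.92614046] [ 2.66435769e+00  1.66310460e+00 -2.00455559e-03] [0.70685759 0.08016294 0.44423893] 87.70502040568482
top roller 0.68 [321. 161.] 410 [ 574. -212.   67.] [[553.0, -275.0, 48.0], [598.0, -160.0, 74.0]]
top roller 0.65 [333. 272.] 564 [ 199. -279.   45.] [[173.0, -368.0, 2.0], [222.0, -192.0, 55.0]]
top stand 0.88 [215. 165.] 2635 [562. 141.  19.] [[482.0, 38.0, 12.0], [650.0, 239.0, 164.0]]
top stand 0.36 [316. 166.] 486 [ 574. -204.   65.] [[551.0, -283.0, 46.0], [599.0, -120.0, 74.0]]
side roller 0.96 [241. 305.] 767 [ 194. -295.   44.] [[173.0, -375.0, -1.0], [225.0, -198.0, 54.0]]
side roller 0.61 [318. 218.] 536 [ 569. -223.   63.] [[551.0, -296.0, 36.0], [595.0, -139.0, 74.0]]
side stand 0.87 [251. 164.] 2214 [553. 116.  20.] [[478.0, 28.0, 1.0], [655.0, 251.0, 163.0]]
side stand 0.58 [317. 218.] 557 [ 570. -217.   63.] [[551.0, -292.0, 11.0], [600.0, -128.0, 73.0]]
side cradle 0.63 [297. 146.] 511 [778. 122.  21.] [[730.0, 75.0, 0.0], [836.0, 178.0, 28.0]]
side cradle 0.62 [319. 233.] 692 [ 562. -244.    8.] [[542.0, -313.0, -0.0], [610.0, -122.0, 52.0]]
```

View pics/top.png

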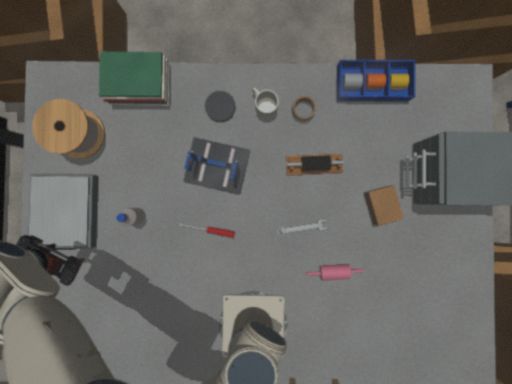

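View pics/side.png

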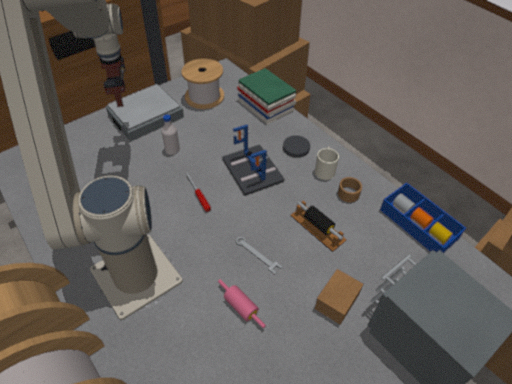

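Two roller-like things: dark one at top (316,163) lying in the wooden cradle, and a pink one at (336,272), the look-alike on the bench. The dark one fits. The stand is at (216,166). Next I fit both and take an enlarged crop to confirm.

```bash
python3 - <<'E'
from h import *
T=np.load('toprgb.npy');S=np.load('sidergb.npy');TW=np.load('topW.npy');SW=np.load('sideW.npy')
a=cv2.resize(T[125:210,170:360],(800,358),interpolation=2); b=cv2.resize(S[115:250,210:355],(560,520),interpolation=2)
save(cv2.copyMakeBorder(a,0,0,0,0,0),'cropT.png'); save(b,'cropS.png')
# base of stand: dark, z 10..26
for n,I,W in(('top',T,TW),('side',S,SW)):
    m=(W[...,2]>12)&(W[...,2]<26)&(W[...,0]>450)&(W[...,0]<680)&(W[...,1]>10)&(W[...,1]<270)
    p=W[m][:,:2].astype(np.float32); r=cv2.minAreaRect(p); print(n,'base',r,len(p))
    hsv=cv2.cvtColor(I,cv2.COLOR_RGB2HSV); blue=(hsv[...,0]>100)&(hsv[...,0]<125)&(hsv[...,1]>130)
    q=W[blue&(W[...,0]>450)&(W[...,0]<680)&(W[...,1]>10)&(W[...,1]<270)&(W[...,2]>60)]
    np.save(n+'blue.npy',q)
    q2,l,cen=cv2.kmeans(q[:,:2].astype(np.float32),2,None,(3,20,.1),5,0)
    print('blue',len(q),cen,[ (q[l.ravel()==i].min(0).round(),q[l.ravel()==i].max(0).round()) for i in (0,1)])
    # roller dark: z>60 near cradle
    m=(W[...,2]>45)&(W[...,0]>520)&(W[...,0]<630)&(W[...,1]>-340)&(W[...,1]<-90)
    dark=m&(I.max(2)<75); p=W[dark]; r=cv2.minAreaRect(p[:,:2].astype(np.float32)); print('rollerdark',len(p),r,p[:,2].max())
    m2=(W[...,2]>-5)&(W[...,2]<85)&(W[...,0]>520)&(W[...,0]<630)&(W[...,1]>-340)&(W[...,1]<-90)&(W[...,2]>4)
    print('cradle',cv2.minAreaRect(W[m2][:,:2].astype(np.float32)))
E
```

```text
top base ((565.9623413085938, 139.44927978515625), (209.82411193847656, 164.74205017089844), 77.88646697998047) 2205
blue 20 [[555.1023  216.88014]
 [580.0538  210.7177 ]] [(array([546., 215., 159.]), array([565., 219., 167.])), (array([568., 208., 157.]), array([591., 213., 166.]))]
rollerdark 418 ((574.858642578125, -212.23196411132812), (49.65717697143555, 105.98273468017578), 3.2231695652008057) 76.12880483393916
cradle ((574.91552734375, -213.51626586914062), (247.80201721191406, 107.65646362304688), 89.39436340332031)
side base ((568.4552001953125, 137.65618896484375), (218.30332946777344, 167.3783721923828), 77.97217559814453) 1323
blue 267 [[575.72955  209.13187 ]
 [541.50037   63.990902]] [(array([541., 200.,  64.]), array([594., 219., 168.])), (array([509.,  54.,  60.]), array([568.,  79., 170.]))]
rollerdark 402 ((573.8856811523438, -235.10589599609375), (46.494598388671875, 142.02711486816406), 5.617887020111084) 75.91549590720628
cradle ((565.3798828125, -207.99024963378906), (95.40130615234375, 234.55621337890625), 4.356776714324951)
```

View pics/cropT.png

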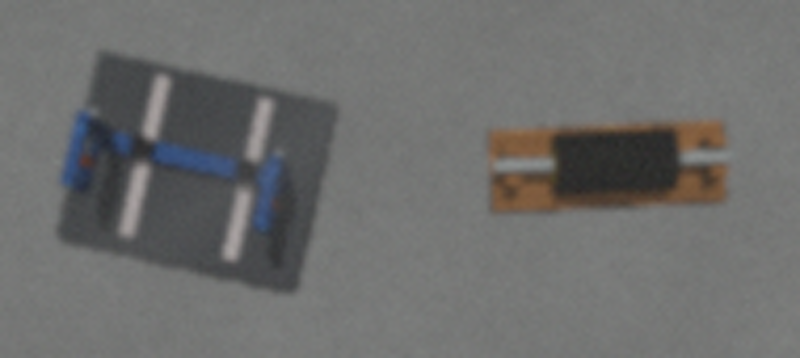

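View pics/cropS.png

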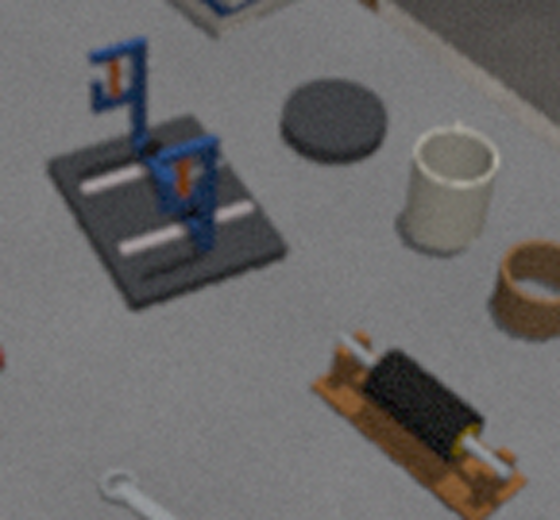

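Confirmed: the crop shows the dark rubber roller with its steel axle in the wooden cradle, axle ends near (495,166) and (730,157). The stand's hooks open towards the robot, so stand yaw is about -12°. Next I work out the stand frame, s and the first move.

```bash
cat >> h.py <<'E'
from scipy.spatial.transform import Rotation as Ro
def pose():
    o=get_obs(); return o,np.array(o['ee_pos'],float),Ro.from_rotvec(o['orientation'])
def go(target,yawdeg):
    """print turn about tool (deg) and shift (cm) in FINAL tool axes and current tool axes; tool down, tool x at yaw"""
    o,p,R=pose(); y=np.radians(yawdeg)
    x=np.array([np.cos(y),np.sin(y),0]); z=np.array([0,0,-1.]); Rt=Ro.from_matrix(np.stack([x,np.cross(z,x),z],1))
    print('t',round(o['t'],2),'pos',p.round(1),'yaw',np.degrees(np.arctan2(*R.as_matrix()[[1,0],0])).round(2),'F',np.round(o['ft_force'],1),'w',round(o['width'],1))
    print('turn',np.degrees((R.inv()*Rt).as_rotvec()).round(2),'shift now',(R.inv().apply(target-p)/10).round(2),'shift final',(Rt.inv().apply(target-p)/10).round(2))
E
python3 - <<'E'
from h import *
for n in('top','side'):
    q=np.load(n+'blue.npy'); o=np.array([534.2,146.2]); a=np.radians(-12.1); c,s=np.cos(a),np.sin(a)
    d=q[:,:2]-o; X=d@[c,s]; Y=d@[-s,c]
    for sg in(1,-1):
        k=(Y*sg>40)&(q[:,2]>153)&(q[:,2]<168)
        if k.sum(): print(n,sg,k.sum(),'overhang x',np.percentile(X[k],[0,5,50,95,100]).round(1),'y',np.median(Y[k]).round(1))
        k=(Y*sg>40)&(q[:,2]<98); 
        if k.sum(): print('  post/low x',np.percentile(X[k],[0,5,50,95,100]).round(1))
go(np.array([575,-212,200.]),2.5); go(np.array([575,-212,200.]),182.5)
c=viewer.get_calibration('wrist'); print({k:np.round(v,2) for k,v in c.items()})
E
```

```text
top 1 20 overhang x [-3.6 -0.6 21.  38.9 42. ] y 72.9
side 1 33 overhang x [-5.5 -1.8 25.4 43.3 44.7] y 70.4
  post/low x [ 6.6 11.7 40.1 44.8 45.4]
side -1 52 overhang x [-7.2 -6.3 17.  42.9 45.7] y -78.8
  post/low x [-3.6  1.7 37.8 48.8 49. ]
t 0.4 pos [274.5 561.4 222.6] yaw 63.94 F [ 0.9 -0.2  0.4] w 87.9
turn [1.000e-02 1.000e-02 6.144e+01] shift now [-56.28  60.97   2.27] shift final [26.65 78.58  2.26]
t 0.4 pos [274.5 561.4 222.6] yaw 63.94 F [ 0.9 -0.2  0.4] w 87.9
turn [-1.0000e-02  1.0000e-02 -1.1856e+02] shift now [-56.28  60.97   2.27] shift final [-26.65 -78.58   2.26]
{'fx': np.float64(307.7), 'fy': np.float64(307.7), 'cx': np.float64(258.18), 'cy': np.float64(193.39), 'distortion': array([-0.03,  0.  ,  0.  ,  0.  ,  0.  ]), 'rvec': array([-2.47, -1.55, -0.2 ]), 'tvec': array([-623.95,  -30.92,  389.36])}
```

```bash
python3 -m inch '[{"az":10.24},{"az":10.24},{"az":10.24},{"az":10.24},{"az":10.24},{"az":10.24}]'; python3 -m inch '[{"tx":1.6,"ty":4.7},{"tx":1.6,"ty":4.7},{"tx":1.6,"ty":4.7},{"tx":1.6,"ty":4.7},{"tx":1.6,"ty":4.7},{"tx":1.6,"ty":4.7},{"tx":1.6,"ty":4.7},{"tx":1.6,"ty":4.7},{"tx":1.6,"ty":4.7},{"tx":1.6,"ty":4.7},{"tx":1.6,"ty":4.7},{"tx":1.6,"ty":4.7}]'
python3 -m inch '[{"tx":1.6,"ty":4.7},{"tx":1.6,"ty":4.7},{"tx":1.6,"ty":4.7},{"tx":1.6,"ty":4.7},{"tx":1.0,"ty":3},{}]'
python3 - <<'E'
from h import *
go(np.array([575,-212,150.]),2.5)
rgb,d,W=cloud('wrist'); save(rgb,'w1.png'); np.save('w1W.npy',W); np.save('w1rgb.npy',rgb)
m=(W[...,2]>45)&(W[...,2]<90)&(abs(W[...,0]-575)<70)&(abs(W[...,1]+212)<150)
dark=m&(rgb.max(2)<90); p=W[dark]; print(len(p))
if len(p)>20: print(cv2.minAreaRect(p[:,:2].astype(np.float32)),np.median(p,0),p[:,2].max())
for mm in masks_of('wrist','roller')[:2]:
    p=W[mm['pixels']]; p=p[~np.isnan(p[:,0])]; p=p[p[:,2]>38]
    print(mm['score'],mm['location'],len(p),cv2.minAreaRect(p[:,:2].astype(np.float32)))
    vx=cv2.fitLine(p[:,:2].astype(np.float32),cv2.DIST_HUBER,0,.01,.01).ravel(); print(vx)
    ax=(p[:,2]<56); print('axle',ax.sum())
    Y=p[:,1]
    for lo in range(-320,-100,20):
        k=(Y>=lo)&(Y<lo+20)
        if k.sum()>5: print(lo,k.sum(),((p[k,0].min()+p[k,0].max())/2).round(1),np.median(p[k],0).round(1))
E
```

```text
t 0.4 pos [274.5 561.4 222.6] yaw 63.94 F [ 0.9 -0.2  0.4] w 87.9
turn [1.000e-02 1.000e-02 6.144e+01] shift now [-56.28  60.97   7.27] shift final [26.65 78.58  7.26]
0$[0]: bad value
$[0]: bad value
$[0]: bad value
```

View pics/w1.png

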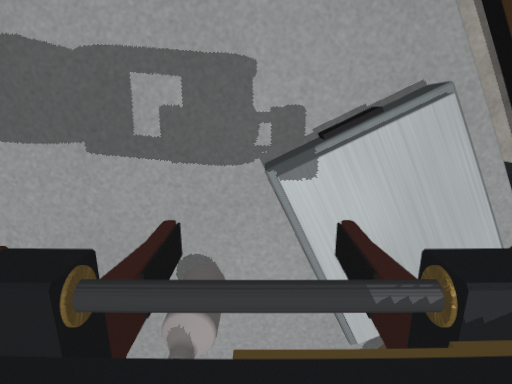

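The rows were refused because every key is needed, so the arm hasn't moved: the wrist picture shows only the start area, with the bottle at (190,310) and a metal box. I'll resend full rows.

```bash
python3 -m inch '[{"tx":0,"ty":0,"tz":0,"ax":0,"ay":0,"az":10.24,"jaw":1},{"tx":0,"ty":0,"tz":0,"ax":0,"ay":0,"az":10.24,"jaw":1},{"tx":0,"ty":0,"tz":0,"ax":0,"ay":0,"az":10.24,"jaw":1},{"tx":0,"ty":0,"tz":0,"ax":0,"ay":0,"az":10.24,"jaw":1},{"tx":0,"ty":0,"tz":0,"ax":0,"ay":0,"az":10.24,"jaw":1},{"tx":0,"ty":0,"tz":0,"ax":0,"ay":0,"az":10.24,"jaw":1}]' && python3 -m inch '[{"tx":1.6,"ty":4.7,"tz":0,"ax":0,"ay":0,"az":0,"jaw":1},{"tx":1.6,"ty":4.7,"tz":0,"ax":0,"ay":0,"az":0,"jaw":1},{"tx":1.6,"ty":4.7,"tz":0,"ax":0,"ay":0,"az":0,"jaw":1},{"tx":1.6,"ty":4.7,"tz":0,"ax":0,"ay":0,"az":0,"jaw":1},{"tx":1.6,"ty":4.7,"tz":0,"ax":0,"ay":0,"az":0,"jaw":1},{"tx":1.6,"ty":4.7,"tz":0,"ax":0,"ay":0,"az":0,"jaw":1},{"tx":1.6,"ty":4.7,"tz":0,"ax":0,"ay":0,"az":0,"jaw":1},{"tx":1.6,"ty":4.7,"tz":0,"ax":0,"ay":0,"az":0,"jaw":1},{"tx":1.6,"ty":4.7,"tz":0,"ax":0,"ay":0,"az":0,"jaw":1},{"tx":1.6,"ty":4.7,"tz":0,"ax":0,"ay":0,"az":0,"jaw":1},{"tx":1.6,"ty":4.7,"tz":0,"ax":0,"ay":0,"az":0,"jaw":1},{"tx":1.6,"ty":4.7,"tz":0,"ax":0,"ay":0,"az":0,"jaw":1}]'
python3 - <<'E'
from h import *
go(np.array([575,-212,180.]),2.5)
E
```

```text
t: 1.25
ee_pos: [274.5, 561.5, 222.7]
orientation: [-3.141, -0.059, -0.0]
ft_force: [0.9, 0.4, -0.1]
width: 87.9
t: 2.75
ee_pos: [491.5, 4.8, 223.0]
orientation: [-3.141, -0.068, -0.001]
ft_force: [0.3, 0.5, 0.2]
width: 87.9
t 2.75 pos [491.5   4.8 223. ] yaw 2.5 F [0.3 0.5 0.2] w 87.9
turn [-0.   -0.05 -0.  ] shift now [ 7.39 22.02  4.31] shift final [ 7.39 22.02  4.3 ]
```

```bash
python3 -m inch '[{"tx":1.48,"ty":4.4,"tz":0.2,"ax":0,"ay":0,"az":0,"jaw":1},{"tx":1.48,"ty":4.4,"tz":0.2,"ax":0,"ay":0,"az":0,"jaw":1},{"tx":1.48,"ty":4.4,"tz":0.2,"ax":0,"ay":0,"az":0,"jaw":1},{"tx":1.48,"ty":4.4,"tz":0.2,"ax":0,"ay":0,"az":0,"jaw":1},{"tx":1.48,"ty":4.4,"tz":0.2,"ax":0,"ay":0,"az":0,"jaw":1},{"tx":0,"ty":0,"tz":0,"ax":0,"ay":0,"az":0,"jaw":1},{"tx":0,"ty":0,"tz":0,"ax":0,"ay":0,"az":0,"jaw":1}]'
cat > w.py <<'E'
from h import *
import sys
go(np.array([575,-212,26.]),2.5)
rgb,d,W=cloud('wrist'); save(rgb,sys.argv[1]); np.save('w1W.npy',W); np.save('w1rgb.npy',rgb)
m=(W[...,2]>48)&(W[...,2]<90)&(abs(W[...,0]-575)<70)&(abs(W[...,1]+212)<150)
p=W[m&(rgb.max(2)<90)]; print(len(p))
if len(p)>20: print(cv2.minAreaRect(p[:,:2].astype(np.float32)),np.median(p,0),p[:,2].max())
for mm in masks_of('wrist','roller')[:2]:
    p=W[mm['pixels']]; p=p[~np.isnan(p[:,0])]; p=p[(p[:,2]>38)&(p[:,2]<90)]
    print(mm['score'],mm['location'],len(p))
    if len(p)<50: continue
    print(cv2.minAreaRect(p[:,:2].astype(np.float32)))
    for lo in range(-320,-100,20):
        k=(p[:,1]>=lo)&(p[:,1]<lo+20)
        if k.sum()>5: print(lo,k.sum(),((p[k,0].min()+p[k,0].max())/2).round(1),np.median(p[k],0).round(1))
E
python3 w.py w2.png
```

```text
t: 3.62
ee_pos: [574.0, -209.8, 212.4]
orientation: [-3.14, -0.068, 0.001]
ft_force: [0.4, 0.2, -0.5]
width: 87.4
t 3.62 pos [ 574.  -209.8  212.4] yaw 2.47 F [ 0.4  0.2 -0.5] w 87.4
turn [-0.03  0.05 -0.03] shift now [ 0.11  0.24 18.64] shift final [ 0.09  0.23 18.64]
4408
((578.401611328125, -212.17771911621094), (50.27076721191406, 99.51314544677734), 3.7903685569763184) [ 578.26997288 -208.72338572   67.03134398] 71.86908702253059
0.63 [266.3, 177.6] 5417
((578.7352294921875, -212.5587158203125), (52.127933502197266, 199.34178161621094), 3.207568883895874)
-320 89 583.8 [ 583.5 -305.7   49.3]
-300 152 583.1 [ 582.7 -289.9   49.3]
-280 157 580.9 [ 580.8 -262.7   52.9]
-260 805 580.7 [ 580.4 -249.8   67.1]
-240 868 579.8 [ 579.5 -229.8   67. ]
-220 882 578.2 [ 578.3 -209.9   67. ]
-200 947 577.3 [ 576.9 -190.    67.1]
-180 972 576.5 [ 576.9 -170.    66. ]
-160 239 575.4 [ 575.4 -150.3   49.1]
-140 229 574.5 [ 573.8 -129.8   49.1]
-120 77 573.3 [ 573.3 -116.3   48.9]
```

View pics/w2.png

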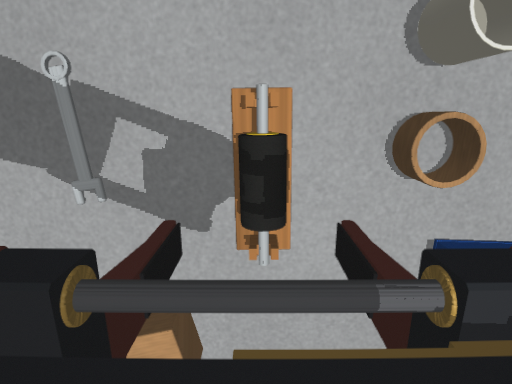

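Wrist view: roller centred at about (263,180) in its cradle, wrench to the left and core to the right, all clear of the jaws. Roller is at about (578,-212.5), yaw 3.1°, 52×199 mm measured, which matches. Descend and grip.

```bash
python3 -m inch '[{"tx":0.4,"ty":0.27,"tz":3.7,"ax":0,"ay":0,"az":-0.6,"jaw":1},{"tx":0,"ty":0,"tz":4,"ax":0,"ay":0,"az":0,"jaw":1},{"tx":0,"ty":0,"tz":4,"ax":0,"ay":0,"az":0,"jaw":1},{"tx":0,"ty":0,"tz":4,"ax":0,"ay":0,"az":0,"jaw":1},{"tx":0,"ty":0,"tz":2,"ax":0,"ay":0,"az":0,"jaw":1},{"tx":0,"ty":0,"tz":0,"ax":0,"ay":0,"az":0,"jaw":1}]'; python3 - <<'E'
from h import *
go(np.array([577.8,-212.4,26.]),3.1)
E
```

```text
t: 4.47
ee_pos: [577.9, -211.8, 34.8]
orientation: [-3.139, -0.086, 0.003]
ft_force: [0.7, -0.4, 0.2]
width: 88.0
t 4.47 pos [ 577.9 -211.8   34.8] yaw 3.15 F [ 0.7 -0.4  0.2] w 88.0
turn [-0.06  0.12  0.05] shift now [-0.01  0.06  0.88] shift final [-0.01  0.06  0.88]
```

```bash
python3 -m inch '[{"tx":0,"ty":0.05,"tz":0.45,"ax":0,"ay":0.1,"az":0,"jaw":1},{"tx":0,"ty":0,"tz":0.4,"ax":0,"ay":0,"az":0,"jaw":1},{"tx":0,"ty":0,"tz":0,"ax":0,"ay":0,"az":0,"jaw":0.4},{"tx":0,"ty":0,"tz":0,"ax":0,"ay":0,"az":0,"jaw":0.4},{"tx":0,"ty":0,"tz":0,"ax":0,"ay":0,"az":0,"jaw":0.4},{"tx":0,"ty":0,"tz":0,"ax":0,"ay":0,"az":0,"jaw":0.4},{"tx":0,"ty":0,"tz":0,"ax":0,"ay":0,"az":0,"jaw":0.4},{"tx":0,"ty":0,"tz":0,"ax":0,"ay":0,"az":0,"jaw":0.4}]'; python3 - <<'E'
from h import *
go(np.array([577.8,-212.4,226.]),3.1)
E
```

```text
t: 5.48
ee_pos: [578.7, -213.2, 27.3]
orientation: [3.14, 0.085, 0.003]
ft_force: [0.2, -0.5, 1.7]
width: 51.6
t 5.47 pos [ 578.7 -213.2   27.3] yaw 3.11 F [ 0.2 -0.5  1.7] w 51.6
turn [ 0.01 -0.1   0.01] shift now [ -0.05  -0.09 -19.87] shift final [ -0.08  -0.09 -19.87]
```

```bash
python3 -m inch '[{"tx":0,"ty":0,"tz":-1,"ax":0,"ay":0,"az":0,"jaw":0.4},{"tx":0,"ty":0,"tz":-3,"ax":0,"ay":0,"az":0,"jaw":0.4},{"tx":0,"ty":0,"tz":-4,"ax":0,"ay":0,"az":0,"jaw":0.4},{"tx":0,"ty":0,"tz":-4,"ax":0,"ay":0,"az":0,"jaw":0.4},{"tx":0,"ty":0,"tz":-4,"ax":0,"ay":0,"az":0,"jaw":0.4},{"tx":0,"ty":0,"tz":-3,"ax":0,"ay":0,"az":0,"jaw":0.4},{"tx":0,"ty":0,"tz":0,"ax":0,"ay":0,"az":5,"jaw":0.4},{"tx":0,"ty":0,"tz":0,"ax":0,"ay":0,"az":5,"jaw":0.4},{"tx":0,"ty":0,"tz":0,"ax":0,"ay":0,"az":5.2,"jaw":0.4},{"tx":0,"ty":0,"tz":0,"ax":0,"ay":0,"az":0,"jaw":0.4}]'; python3 - <<'E'
from h import *
go(np.array([465.8,160.9,210.]),-12.1)
E
```

```text
t: 6.72
ee_pos: [577.9, -213.0, 217.2]
orientation: [-3.124, 0.33, -0.002]
ft_force: [-0.7, 0.2, -3.7]
width: 51.3
t 6.72 pos [ 577.9 -213.   217.2] yaw -12.05 F [-0.7  0.2 -3.7] w 51.3
turn [-0.04 -0.06  0.05] shift now [-18.77 -34.23   0.72] shift final [-18.79 -34.21   0.72]
```

```bash
python3 -m inch '[{"tx":-1.0,"ty":-1.8,"tz":0,"ax":0,"ay":0,"az":0,"jaw":0.4},{"tx":-2,"ty":-3.6,"tz":0,"ax":0,"ay":0,"az":0,"jaw":0.4},{"tx":-2,"ty":-3.6,"tz":0,"ax":0,"ay":0,"az":0,"jaw":0.4},{"tx":-2,"ty":-3.6,"tz":0,"ax":0,"ay":0,"az":0,"jaw":0.4},{"tx":-2,"ty":-3.6,"tz":0,"ax":0,"ay":0,"az":0,"jaw":0.4},{"tx":-2,"ty":-3.6,"tz":0,"ax":0,"ay":0,"az":0,"jaw":0.4},{"tx":-2,"ty":-3.6,"tz":0,"ax":0,"ay":0,"az":0,"jaw":0.4},{"tx":-2,"ty":-3.6,"tz":0,"ax":0,"ay":0,"az":0,"jaw":0.4},{"tx":-2,"ty":-3.6,"tz":0,"ax":0,"ay":0,"az":0,"jaw":0.4},{"tx":-1.8,"ty":-3.6,"tz":0,"ax":0,"ay":0,"az":0,"jaw":0.4},{"tx":0,"ty":0,"tz":0,"ax":0,"ay":0,"az":0,"jaw":0.4},{"tx":0,"ty":0,"tz":0,"ax":0,"ay":0,"az":0,"jaw":0.4}]'; python3 - <<'E'
from h import *
go(np.array([465.8,160.9,210.]),-12.1)
rgb,d,W=cloud('wrist'); save(rgb,'w3.png')
hsv=cv2.cvtColor(rgb,cv2.COLOR_RGB2HSV); blue=(hsv[...,0]>100)&(hsv[...,0]<125)&(hsv[...,1]>130)
a=np.radians(-12.1); c,s=np.cos(a),np.sin(a)
def st(q): d=q[...,:2]-[534.2,146.2]; return d@[c,s],d@[-s,c]
q=W[blue&(W[...,2]>150)&(W[...,2]<172)&(W[...,0]>450)]; X,Y=st(q)
for sg in(1,-1):
    k=(Y*sg>40)&(Y*sg<110); print(sg,k.sum())
    if k.sum(): print(np.percentile(X[k],[0,2,50,98,100]).round(1),np.percentile(Y[k],[0,2,50,98,100]).round(1),np.median(q[k,2]).round(1))
# base
m=(W[...,2]>10)&(W[...,2]<26)&(hsv[...,1]<60)&(rgb.max(2)<110); X,Y=st(W[m]); k=(abs(X)<150)&(abs(Y)<130); print('base',k.sum(),np.percentile(X[k],[1,99]).round(1),np.percentile(Y[k],[1,99]).round(1))
# axle
m=(W[...,2]>205)&(W[...,2]<250); X,Y=st(W[m]); 
for lo in range(20,110,10):
    k=(Y>lo)&(Y<lo+10)
    if k.sum()>5: print('roller Y',lo,k.sum(),np.percentile(X[k],[1,50,99]).round(1),np.median(W[m][k,2]).round(1),Y[k].max().round(1))
E
```

```text
t: 8.22
ee_pos: [465.5, 160.8, 217.0]
orientation: [-3.124, 0.328, -0.002]
ft_force: [1.0, -0.6, -3.6]
width: 51.4
t 8.22 pos [465.5 160.8 217. ] yaw -11.99 F [ 1.  -0.6 -3.6] w 51.4
turn [-0.01 -0.09  0.11] shift now [ 0.03 -0.01  0.7 ] shift final [ 0.03 -0.02  0.7 ]
1 1259
[-7.9 -7.2 19.1 48.7 50.2] [69.7 69.8 74.3 78.8 79.1] 163.1
-1 0
base 1443 [-46.3 111.5] [-100.   103.1]
roller Y 20 270 [-94.7 -90.6 -46. ] 246.5 29.9
roller Y 30 301 [-94.8 -90.2 -46.1] 246.6 40.0
roller Y 40 328 [-94.9 -90.  -46.1] 246.7 50.0
roller Y 50 1305 [-93.7 -70.3 -47.6] 239.4 60.0
roller Y 60 604 [-76.6 -70.7 -64.8] 238.8 69.9
roller Y 70 646 [-76.6 -70.7 -64.9] 238.8 80.0
roller Y 80 661 [-76.5 -70.8 -65. ] 238.7 90.0
roller Y 90 695 [-76.4 -70.8 -65.2] 238.8 100.0
roller Y 100 29 [-76.2 -70.8 -65.4] 238.6 100.7
```

View pics/w3.png

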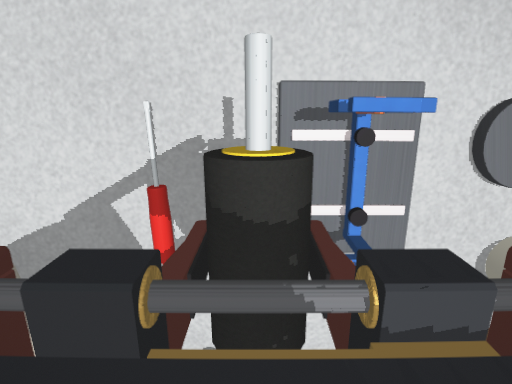

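Wrist view: axle end at (258,40), hook overhang at (383,104). Overhang runs from stand x -7.8 to 49.6, so s ≈ 10. The axle is at stand x -70.8, level, parallel and centred to within 1 mm. Now I lower to mouth height.

```bash
python3 -m inch '[{"tx":0,"ty":0,"tz":2,"ax":0,"ay":0,"az":0.1,"jaw":0.4},{"tx":0,"ty":0,"tz":2.5,"ax":0,"ay":0,"az":0,"jaw":0.4},{"tx":0,"ty":0,"tz":2.5,"ax":0,"ay":0,"az":0,"jaw":0.4},{"tx":0,"ty":0,"tz":1.5,"ax":0,"ay":0,"az":0,"jaw":0.4},{"tx":0,"ty":0,"tz":0.9,"ax":0,"ay":0,"az":0,"jaw":0.4},{"tx":0,"ty":0,"tz":0,"ax":0,"ay":0,"az":0,"jaw":0.4},{"tx":0,"ty":0,"tz":0,"ax":0,"ay":0,"az":0,"jaw":0.4}]'; python3 -m inch '[{"tx":1,"ty":0,"tz":0,"ax":0,"ay":0,"az":0,"jaw":0.4},{"tx":1.5,"ty":0,"tz":0,"ax":0,"ay":0,"az":0,"jaw":0.4},{"tx":1.5,"ty":0,"tz":0,"ax":0,"ay":0,"az":0,"jaw":0.4},{"tx":0.5,"ty":0,"tz":0,"ax":0,"ay":0,"az":0,"jaw":0.4},{"tx":0,"ty":0,"tz":0,"ax":0,"ay":0,"az":0,"jaw":0.4},{"tx":0,"ty":0,"tz":0,"ax":0,"ay":0,"az":0,"jaw":0.4}]'
cat > q.py <<'E'
from h import *
o,p,R=pose(); a=np.radians(-12.1); c,s=np.cos(a),np.sin(a); d=p[:2]-[534.2,146.2]
f=np.mean([get_obs()['ft_force'] for _ in range(4)],0)
print('t',round(o['t'],2),'tcp stand x,y',(d@[c,s]).round(1),(d@[-s,c]).round(1),'axle z',(p[2]+17.7).round(1),'F stand',np.round([f[:2]@[c,s],f[:2]@[-s,c],f[2]],1),'M',np.round(o['moment'],2),'w',round(o['width'],1), 'rot',np.degrees((Ro.from_matrix(np.array([[c,s,0],[s,-c,0],[0,0,-1.]])).inv()*R).as_rotvec()).round(2))
E
python3 q.py
```

```text
t: 9.15
ee_pos: [466.9, 160.7, 123.6]
orientation: [-3.123, 0.334, -0.004]
ft_force: [-0.6, 0.0, -2.8]
width: 51.4
t: 9.9
ee_pos: [509.7, 151.0, 122.9]
orientation: [3.124, -0.334, 0.001]
ft_force: [0.4, -0.4, -3.4]
width: 51.5
t 9.9 tcp stand x,y -24.9 -0.4 axle z 140.6 F stand [ 0.4 -0.3 -3.4] M [-0.01  0.06  0.02] w 51.5 rot [0.   0.05 0.09]
```

```bash
python3 -m inch '[{"tx":0.6,"ty":0,"tz":0,"ax":0,"ay":0,"az":0,"jaw":0.4},{"tx":0.6,"ty":0,"tz":0,"ax":0,"ay":0,"az":0,"jaw":0.4},{"tx":0.6,"ty":0,"tz":0.1,"ax":0,"ay":0,"az":0,"jaw":0.4},{"tx":0.6,"ty":0,"tz":0,"ax":0,"ay":0,"az":0,"jaw":0.4},{"tx":0,"ty":0,"tz":0,"ax":0,"ay":0,"az":0,"jaw":0.4},{"tx":0,"ty":0,"tz":0,"ax":0,"ay":0,"az":0,"jaw":0.4}]'; python3 q.py;  python3 -m inch '[{"tx":0.25,"ty":0,"tz":0,"ax":0,"ay":0,"az":0,"jaw":0.4},{"tx":0.25,"ty":0,"tz":0,"ax":0,"ay":0,"az":0,"jaw":0.4},{"tx":0.25,"ty":0,"tz":0,"ax":0,"ay":0,"az":0,"jaw":0.4},{"tx":0.25,"ty":0,"tz":0,"ax":0,"ay":0,"az":0,"jaw":0.4},{"tx":0,"ty":0,"tz":0,"ax":0,"ay":0,"az":0,"jaw":0.4}]'; python3 q.py
```

```text
t: 10.65
ee_pos: [533.6, 146.0, 122.0]
orientation: [-3.124, 0.334, -0.002]
ft_force: [-0.4, 0.4, -3.4]
width: 51.9
t 10.65 tcp stand x,y -0.6 -0.4 axle z 139.7 F stand [-0.5  0.3 -3.4] M [-0.13  0.07 -0.01] w 51.9 rot [0.02 0.07 0.11]
t: 11.28
ee_pos: [543.2, 144.0, 122.1]
orientation: [-3.124, 0.334, -0.001]
ft_force: [-2.4, 2.4, -0.9]
width: 51.5
t 11.28 tcp stand x,y 9.3 -0.3 axle z 139.8 F stand [-2.9  1.9 -0.9] M [ 0.15  0.49 -0.02] w 51.5 rot [0.02 0.04 0.11]
```

```bash
python3 -m inch '[{"tx":0.2,"ty":0,"tz":0,"ax":0,"ay":0,"az":0,"jaw":0.4},{"tx":0.2,"ty":0,"tz":0,"ax":0,"ay":0,"az":0,"jaw":0.4},{"tx":0,"ty":0,"tz":0,"ax":0,"ay":0,"az":0,"jaw":0.4},{"tx":0,"ty":0,"tz":0,"ax":0,"ay":0,"az":0,"jaw":0.4}]'; python3 q.py
```

```text
t: 11.78
ee_pos: [547.0, 143.1, 122.0]
orientation: [-3.124, 0.334, -0.001]
ft_force: [-4.7, 2.5, -1.6]
width: 51.2
t 11.78 tcp stand x,y 13.2 -0.3 axle z 139.7 F stand [-5.1  1.5 -1.6] M [0.28 0.78 0.02] w 51.2 rot [0.01 0.05 0.1 ]
```

```bash
python3 -m inch '[{"tx":0,"ty":0,"tz":0.3,"ax":0,"ay":0,"az":0,"jaw":0.4},{"tx":0,"ty":0,"tz":0.3,"ax":0,"ay":0,"az":0,"jaw":0.4},{"tx":0,"ty":0,"tz":0.3,"ax":0,"ay":0,"az":0,"jaw":0.4},{"tx":0,"ty":0,"tz":0,"ax":0,"ay":0,"az":0,"jaw":0.4}]'; python3 q.py; python3 -m inch '[{"tx":0,"ty":0,"tz":0.25,"ax":0,"ay":0,"az":0,"jaw":0.4},{"tx":0,"ty":0,"tz":0.25,"ax":0,"ay":0,"az":0,"jaw":0.4},{"tx":0,"ty":0,"tz":0,"ax":0,"ay":0,"az":0,"jaw":0.4}]'; python3 q.py
```

```text
t: 12.28
ee_pos: [546.9, 143.0, 112.7]
orientation: [3.124, -0.334, 0.001]
ft_force: [-3.9, 2.5, -3.8]
width: 51.5
t 12.28 tcp stand x,y 13.1 -0.5 axle z 130.4 F stand [-4.3  1.7 -3.8] M [0.2  0.82 0.  ] w 51.5 rot [-0.    0.03  0.1 ]
t: 12.65
ee_pos: [547.1, 143.0, 107.9]
orientation: [-3.124, 0.334, -0.002]
ft_force: [-4.7, 1.7, -2.3]
width: 51.2
t 12.65 tcp stand x,y 13.3 -0.4 axle z 125.6 F stand [-4.9  0.7 -2.3] M [0.26 0.87 0.01] w 51.2 rot [0.01 0.05 0.1 ]
```

Passed the lip tops with no upward bump. Down further.

```bash
python3 -m inch '[{"tx":0,"ty":0,"tz":0.25,"ax":0,"ay":0,"az":0,"jaw":0.4},{"tx":0,"ty":0,"tz":0.25,"ax":0,"ay":0,"az":0,"jaw":0.4},{"tx":0,"ty":0,"tz":0.25,"ax":0,"ay":0,"az":0,"jaw":0.4},{"tx":0,"ty":0,"tz":0.25,"ax":0,"ay":0,"az":0,"jaw":0.4},{"tx":0,"ty":0,"tz":0,"ax":0,"ay":0,"az":0,"jaw":0.4}]'; python3 q.py; python3 -m inch '[{"tx":0,"ty":0,"tz":0.15,"ax":0,"ay":0,"az":0,"jaw":0.4},{"tx":0,"ty":0,"tz":0.1,"ax":0,"ay":0,"az":0,"jaw":0.4},{"tx":0,"ty":0,"tz":0.1,"ax":0,"ay":0,"az":0,"jaw":0.4},{"tx":0,"ty":0,"tz":0,"ax":0,"ay":0,"az":0,"jaw":0.4}]'; python3 q.py
```

```text
t: 13.28
ee_pos: [547.2, 143.0, 97.9]
orientation: [-3.124, 0.334, -0.002]
ft_force: [-5.3, 2.1, -3.3]
width: 51.6
t 13.28 tcp stand x,y 13.4 -0.4 axle z 115.6 F stand [-5.6  0.9 -3.3] M [0.26 0.87 0.01] w 51.6 rot [0.01 0.06 0.1 ]
t: 13.78
ee_pos: [547.3, 143.0, 94.6]
orientation: [-3.124, 0.334, -0.002]
ft_force: [-4.6, 1.3, -0.9]
width: 51.6
t 13.78 tcp stand x,y 13.5 -0.4 axle z 112.3 F stand [-4.8  0.3 -0.9] M [ 0.17  0.88 -0.01] w 51.6 rot [0.01 0.07 0.1 ]
```

```bash
for i in 1; do python3 -m inch '[{"tx":0,"ty":0,"tz":0.1,"ax":0,"ay":0,"az":0,"jaw":0.4},{"tx":0,"ty":0,"tz":0,"ax":0,"ay":0,"az":0,"jaw":0.4}]'>/dev/null; python3 q.py; done; python3 -m inch '[{"tx":0,"ty":0,"tz":0.06,"ax":0,"ay":0,"az":0,"jaw":0.4},{"tx":0,"ty":0,"tz":0,"ax":0,"ay":0,"az":0,"jaw":0.4}]'>/dev/null; python3 q.py
```

```text
t 14.03 tcp stand x,y 13.5 -0.3 axle z 111.3 F stand [-4.7  0.5 -1.3] M [0.16 0.79 0.  ] w 51.6 rot [0.02 0.08 0.1 ]
t 14.28 tcp stand x,y 13.5 -0.4 axle z 110.8 F stand [-6.1 -0.  -0.6] M [ 0.04  0.84 -0.01] w 51.4 rot [0.02 0.08 0.1 ]
```

```bash
python3 -m inch '[{"tx":0,"ty":0,"tz":0.07,"ax":0,"ay":0,"az":0,"jaw":0.4},{"tx":0,"ty":0,"tz":0,"ax":0,"ay":0,"az":0,"jaw":0.4}]'>/dev/null; python3 q.py; python3 -m inch '[{"tx":0,"ty":0,"tz":0.07,"ax":0,"ay":0,"az":0,"jaw":0.4},{"tx":0,"ty":0,"tz":0,"ax":0,"ay":0,"az":0,"jaw":0.4}]'>/dev/null; python3 q.py
```

```text
t 14.53 tcp stand x,y 13.6 -0.3 axle z 110.1 F stand [-5.5  0.3 -0.4] M [0.15 0.91 0.03] w 51.2 rot [0.02 0.08 0.1 ]
t 14.78 tcp stand x,y 13.6 -0.3 axle z 109.9 F stand [-6.4  0.   4.4] M [ 0.11  1.14 -0.  ] w 51.5 rot [0.02 0.09 0.1 ]
```

Floor contact: Fz jumped to +4.4 N at axle height 109.9, with the moment balanced. Small seating push, ease back towards the lip, then look.

```bash
python3 -m inch '[{"tx":0,"ty":0,"tz":0.03,"ax":0,"ay":0,"az":0,"jaw":0.4},{"tx":0,"ty":0,"tz":0,"ax":0,"ay":0,"az":0,"jaw":0.4},{"tx":-0.1,"ty":0,"tz":0,"ax":0,"ay":0,"az":0,"jaw":0.4},{"tx":-0.1,"ty":0,"tz":0,"ax":0,"ay":0,"az":0,"jaw":0.4},{"tx":0,"ty":0,"tz":0,"ax":0,"ay":0,"az":0,"jaw":0.4},{"tx":0,"ty":0,"tz":0,"ax":0,"ay":0,"az":0,"jaw":0.4}]'>/dev/null; python3 q.py; cat > c.py <<'E'
from h import *
import sys
out=[]
a=np.radians(-12.1); c,s=np.cos(a),np.sin(a)
for n in('wrist','side'):
    rgb,d,W=cloud(n); D=W[...,:2]-[534.2,146.2]; X=D@[c,s]; Y=D@[-s,c]; Z=W[...,2]
    grey=(rgb.max(2).astype(int)-rgb.min(2)<30)&(rgb.max(2)>90)
    for sg in(1,-1):
        for lo,hi in((52,68),(83,101)):
            k=grey&(Y*sg>lo)&(Y*sg<hi)&(Z>95)&(Z<170)&(X>-30)&(X<60)
            if k.sum()>4: print(n,sg,lo,k.sum(),'x',np.median(X[k]).round(1),'topz',np.percentile(Z[k],[50,95]).round(1),'|Y|max',(Y[k]*sg).max().round(1))
    out.append(cv2.resize(rgb,(400,300)) if n=='wrist' else cv2.resize(rgb[110:200,200:320],(400,300),interpolation=2))
save(np.hstack(out),sys.argv[1])
E
python3 c.py held.png
```

```text
t 15.53 tcp stand x,y 13.0 -0.2 axle z 109.8 F stand [-0.6 -3.6  6.2] M [-0.61  0.25 -0.03] w 51.3 rot [0.06 0.25 0.09]
wrist 1 52 933 x 12.8 topz [114.  115.6] |Y|max 67.6
wrist 1 83 1003 x 12.8 topz [113.9 115.5] |Y|max 100.6
side -1 52 6 x 12.5 topz [115.3 116.9] |Y|max 65.4
side -1 83 12 x 11.1 topz [113.7 117. ] |Y|max 100.2
```

View pics/held.png

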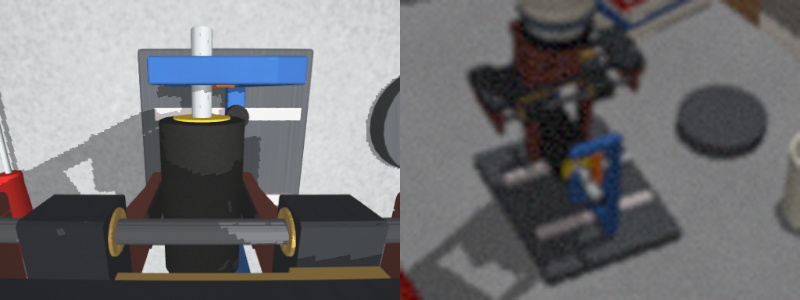

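Both axle ends sit behind the lips: axle tops about 115.5 mm, so centres about 110, and ends at |Y| 100.6 and 100.2, so it's centred. Release and retreat upwards.

```bash
python3 -m inch '[{"tx":0,"ty":0,"tz":0,"ax":0,"ay":0,"az":0,"jaw":0.7},{"tx":0,"ty":0,"tz":0,"ax":0,"ay":0,"az":0,"jaw":1},{"tx":0,"ty":0,"tz":0,"ax":0,"ay":0,"az":0,"jaw":1},{"tx":0,"ty":0,"tz":0,"ax":0,"ay":0,"az":0,"jaw":1},{"tx":0,"ty":0,"tz":0,"ax":0,"ay":0,"az":0,"jaw":1},{"tx":0,"ty":0,"tz":0,"ax":0,"ay":0,"az":0,"jaw":1}]'; python3 q.py
```

```text
t: 16.38
ee_pos: [545.5, 143.5, 91.3]
orientation: [-3.124, 0.334, -0.003]
ft_force: [-0.2, -0.6, 0.3]
width: 87.9
t 16.38 tcp stand x,y 11.7 -0.3 axle z 109.0 F stand [-0.1 -0.6  0.3] M [-0.08  0.07 -0.01] w 87.9 rot [0.03 0.1  0.1 ]
```

```bash
python3 -m inch '[{"tx":0,"ty":0,"tz":-1.5,"ax":0,"ay":0,"az":0,"jaw":1},{"tx":0,"ty":0,"tz":-2.5,"ax":0,"ay":0,"az":0,"jaw":1},{"tx":0,"ty":0,"tz":-3,"ax":0,"ay":0,"az":0,"jaw":1},{"tx":0,"ty":0,"tz":-4,"ax":0,"ay":0,"az":0,"jaw":1},{"tx":0,"ty":0,"tz":-4,"ax":0,"ay":0,"az":0,"jaw":1},{"tx":-4,"ty":0,"tz":-1,"ax":0,"ay":0,"az":0,"jaw":1},{"tx":-5,"ty":0,"tz":0,"ax":0,"ay":0,"az":0,"jaw":1},{"tx":-2,"ty":0,"tz":0,"ax":0,"ay":0,"az":0,"jaw":1},{"tx":0,"ty":0,"tz":0,"ax":0,"ay":0,"az":0,"jaw":1}]'; python3 c.py end.png
```

```text
t: 17.5
ee_pos: [437.6, 167.0, 252.0]
orientation: [-3.123, 0.332, -0.005]
ft_force: [0.8, -0.5, 0.2]
width: 88.0
wrist 1 52 211 x 9.4 topz [114.1 115.7] |Y|max 67.9
wrist 1 83 256 x 9.4 topz [113.9 115.6] |Y|max 100.2
side 1 83 5 x 9.8 topz [115.2 117.6] |Y|max 99.7
side -1 52 10 x 10.0 topz [115.9 120.8] |Y|max 68.0
side -1 83 15 x 8.6 topz [113.3 115.6] |Y|max 99.0
```

View pics/end.png

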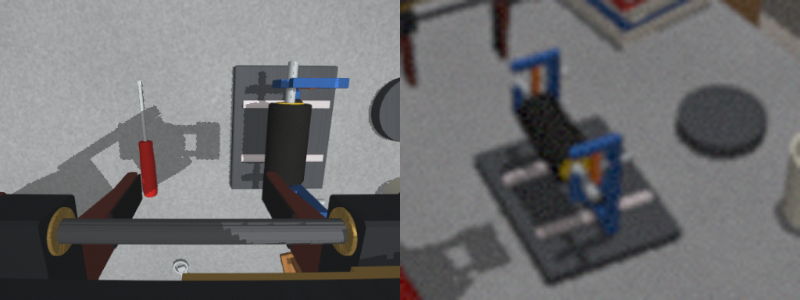

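The roller hangs in both hooks, with its axle against the lips (x ≈ 9.5, s ≈ 10), both ends at floor height and centred. The gripper is clear.

```bash
python3 -c "
from workcell import ctrl
print(ctrl.close_job())"
```

```text
the job is handed in; nothing more can be done
None
```

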